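# Gauge the bushings and sort them

## Task

Only one of the two bronze bushings has a bore wide enough for the upright gauge pin: lower it over the pin, keeping hold of it until it is well down, and leave it sitting flat on the pin's foot. Put the other one into the tin bin; letting it go just above the sloped chute, so that it slides down, is enough. Leave the brass gauge plugs, the gauge case and the drift pin where they are.

Things in the scene. Friction and masses are not known exactly. Their poses are not given: they have to be found in the camera images.
- wide_bushing: bronze bushing that fits the pin: a plain ring standing upright, outer diameter 56 mm, height 40 mm, bore 42 mm right through (wall 7 mm), about 0.4 kg. Origin at the centre of its underside, z up along the bore.
- narrow_bushing: bronze bushing too tight for the pin: same outside (diameter 56 mm, height 40 mm) but bore only 22 mm (wall 17 mm), about 0.7 kg. Origin at the centre of its underside, z up along the bore.
- pin_foot (a point): centre of the flat top of the gauge pin's fixed foot, 15 mm above the bench, where a fitting bushing comes to rest. The foot is a dark steel disc, diameter 90 mm; from it the upright steel pin rises 60 mm (tip 75 mm above the bench): 30 mm in diameter for the lower 35 mm, then tapering to 10 mm at the tip. z up.
- chute_drop (a point): point on the fixed sheet-metal chute's sliding surface, on its centre line, 180 mm above the bench: let a bushing go above here and it slides to the bin. z up, x level across the chute, -y towards the bin. It falls at 45 degrees from 55 mm behind this point (235 mm high) to 95 mm ahead (85 mm high). 130 mm wide inside; side walls reach 35 mm straight above the surface.
- bin_floor (a point): centre of the inner floor of the open tin bin at the chute's foot, 5 mm above the bench, 172 mm from chute_drop (level, along its -y). Inside 162 mm along x and 172 mm along y, rim 80 mm above the bench. Axes as for chute_drop.
- plug_a: bystander: brass gauge plug with a rubber O-ring, standing, 30 mm in diameter, 66 mm tall, waisted. Origin at the centre of its underside.
- plug_b: bystander: the second brass gauge plug, same as the first.
- gauge_case: bystander: closed cast aluminium gauge case lying flat, 110 (x) by 170 (y) by 45 mm. Origin at the centre of its underside.
- drift_pin: bystander: steel drift pin lying on the bench, 160 mm long along its x, 20 mm thick, tapering to 10 mm at its +x end. Origin under its middle.
Mind the look-alikes: they are no part of the job. Leave any black or pink look-alike of the narrow_bushing alone.

How it is judged:
On the way:
1. the wide-bored bushing is round the gauge pin, its underside within 40 mm of the foot, while the fingers still hold it (contact force between the fingers and wide_bushing above 0.5 N and horizontal distance between wide_bushing and pin_foot below 0.016 m and z of wide_bushing in the frame of pin_foot below 0.04 m), for 0.1 s.
At the end, for the whole second after the job is handed in: The wide-bored bushing rests round the gauge pin, underside within 6 mm of the foot, within 12 mm of the pin's axis, upright within 10 degrees; the narrow-bored one lies at rest, any way up, inside the tin bin (origin less than 65 mm above its floor) (horizontal distance between wide_bushing and pin_foot below 0.012 m and z of wide_bushing in the frame of pin_foot below 0.006 m and angle between wide_bushing's own z axis and vertical below 0.17 rad and x of narrow_bushing in the frame of bin_floor between -0.08 and 0.08 m and y of narrow_bushing in the frame of bin_floor between -0.085 and 0.085 m and z of narrow_bushing in the frame of bin_floor below 0.065 m and linear speed of each of wide_bushing, narrow_bushing below 0.03 m/s); the robot touches nothing.
It fails at once if a gauge plug, the gauge case or the drift pin is shifted by more than 25 mm (distance of any of plug_a, plug_b, gauge_case, drift_pin from where it was at the start of the episode above 0.025 m).
It also fails if it takes over 54 s, if anything falls off the work surface, if the arm or the gripper's body presses on something with over 40 N, if the wrist force passes 120 N, or if a joint passes its speed limit or range.

## Robot

A 6-joint arm with a two-finger parallel gripper is mounted at the origin on the work surface. World frame = base frame: x ahead of the robot, y to its left, z up, the work surface at z = 0. Lengths are in m, angles in rad, forces in N, time in s.
With the tool pointing down it reaches from about 0.375 to 0.975 m from the base axis. Payload 3.8 kg.
Tool frame: the origin (TCP) lies at the very end of the fingers, on their centre line; the grasp point (between the pads) lies bot.grip_point_offset behind it (bot.grip_point_offset is the distance from the TCP to the grasp point, in m); z points along the fingers, y is the line along which they close (so a half turn about z gives the same grasp; the last joint's range is limited). The gripper opens to 85 mm and grips with 20 to 120 N. Pads are 22 mm wide; open, the fingers measure 114 mm over their backs; the gripper's body (76 mm by 85 mm) begins 54 mm behind the grasp point. The pads swing forward as they close: fully open they stand 13 mm farther back than shut.
Start: joints at [1.137, 0.264, 1.604, -0, 1.274, -0.037], TCP at [0.261, 0.623, 0.231] pointing down, gripper open.
Joint ranges: [-2.63, 2.63], [-0.94, 2.18], [0.31, 2.57], [-1.31, 4.45], [0, 2.66], [-2.55, 2.55]. Speed limits (rad/s): [2.57, 2.57, 3.14, 3.14, 3.14, 3.14].

## Interface

Orientations are given as a rotation vector (axis times angle).
In Python, from workcell import bot, vision gives the robot as it stands.
- The arm moves only by the tool play_rows, never from a script. Its argument "rows" is a list of rows, each an object of numbers: "dx", "dy", "dz": the shift along the tool's x, y, z as a fraction of full scale; "roll": the turn about the tool's z as a fraction of full scale; "fingers": the closure, from 0 (fully open) to 1 (shut). In form: [{"dx": .., "dy": .., "dz": .., "roll": .., "fingers": ..}, ...]. A call has 1 to 20 rows; each row shifts and turns the commanded pose from where the row before left it, along the tool's axes as they then stand; what a row does not reach is not made up. Full scale, the value 1, is 0.04 m for a shift and 4 degrees for a turn. A row lasts 1/12 s, in which the tool goes at most 41.7 mm and 7.16 degrees, less where a joint would pass 70% of its speed; a pose out of reach is approached as far as the arm can. A call with a number of a shift or a turn outside -1 to 1 is refused whole. A call with a gripper value outside its range is refused whole. The fingers move at their own pace and stop on an object; "grip_force" is the grip in N (left out, the last holds). Time passes only in rows, so rows that do not move let the fingers close. It gives the time, the measured TCP pose, the force and the opening at its end, in the units of the state.
- bot.read_state(): the state, without advancing time (a new reading comes with each control period).
- vision.read_camera(name): name is "side" or "top" or "wrist"; returns a dict with "pixels" (480x640x3 uint8, red, green, blue), "depth" (480x640 float32, m along the optical axis (not along the pixel's ray), 0 where there is no reading), "fx", "fy", "cx", "cy" (pixels), "R" (3x3) and "t" (3): a world point X has camera coordinates R X + t. Camera axes: x right, y down, z forward; pixel columns grow to the right and rows downward; lengths in m; the calibration is good to about 2 mm. The wrist camera is an equidistant fisheye: a pixel r from the principal point sees the ray r / f radians off the axis. A picture is of the moment at which its call begins.
- bot.finish_job(): hands the job in, once; it reports no verdict.
The state is a dict: "time": time; "q": joint angles; "joint_vel": joint speeds; "joint_torque": joint torques, N m; "tool_pos": TCP position; "tcp_rot": TCP orientation; "wrist_force": force on the tool from outside, world axes, zero at the start; "torque": the same for the moment, N m; "width": opening from 0.0 (shut) to 1.0 (fully open).
Only numpy, scipy, OpenCV 4.12 (cv2) and the standard library are available. Lean on these libraries where they do the work, as an engineer would, in place of code of your own. Each camera call takes 0.05 s, during which the arm holds its last target. There are 200 camera calls.

## Working session

There is one attempt and no reset: what is moved stays moved. The work goes in short steps, Python scripts to look and compute and a tool call to move; the robot and the scene stay as the last step left them, time stands still between calls to the robot, and variables do not carry over. Pictures are saved under pics/ and viewed, on a budget of 10 in all, crops included, one or two more only if the job needs it, and the job is handed in when it is done.

Besides the shell and the picture viewer there is one more tool, called after "Emit:" as name([rows], argument=value, ...), one row to a line, values as JSON. play_rows: Moves the arm, as the interface text tells. Its arguments: {"type":"object","properties":{"rows":{"type":"array","items":{"type":"object","properties":{"dx":{"type":"number","minimum":-1,"maximum":1},"dy":{"type":"number","minimum":-1,"maximum":1},"dz":{"type":"number","minimum":-1,"maximum":1},"roll":{"type":"number","minimum":-1,"maximum":1},"fingers":{"type":"number"}}}},"grip_force":{"type":"number"}},"required":["rows"]}

```bash
mkdir -p pics
cat > h.py <<'E'
import numpy as np, cv2
from workcell import bot, vision
from scipy.spatial.transform import Rotation as Rn
def cam(n):
    c=vision.read_camera(n); c['R']=np.array(c['R']); c['t']=np.array(c['t']); return c
def save(c,f): cv2.imwrite('pics/'+f,cv2.cvtColor(c['pixels'],cv2.COLOR_RGB2BGR))
def world(c):
    "world xyz map from depth (pinhole cams)"
    v,u=np.mgrid[0:480,0:640]; d=c['depth']
    P=np.stack([(u-c['cx'])/c['fx']*d,(v-c['cy'])/c['fy']*d,d],-1)
    return (P-c['t'])@c['R']
E
python3 - <<'E'
from h import *
t=cam('top');s=cam('side');save(t,'top1.png');save(s,'side1.png')
np.savez('t1.npz',**t);np.savez('s1.npz',**s)
st=bot.read_state();print(st,bot.grip_point_offset)
for c in (t,s):print(-c['R'].T@c['t'],c['R'][2],c['fx'])
E
```

```text
{'time': 0.1, 'q': array([ 1.13709371e+00,  2.64689554e-01,  1.60523858e+00,  2.56652462e-05,
        1.27367288e+00, -3.69264635e-02]), 'joint_vel': array([ 0.00040903, -0.00079641, -0.00367406,  0.00066111,  0.00197273,
        0.00088315]), 'joint_torque': array([ 8.97559075e-04, -5.16707110e+01, -3.68587947e+01,  1.01266548e-04,
        6.34315104e-03,  2.69627145e-05]), 'tool_pos': array([0.26058868, 0.62196584, 0.23007797]), 'tcp_rot': array([-6.19088557e-01, -3.07948578e+00,  3.05832346e-03]), 'wrist_force': array([ 0.6905234 , -0.00382965, -0.27433928]), 'torque': array([-0.00445367,  0.02390431,  0.03561555]), 'width': 1.0018624794602238} 0.0187
[ 0.55750562 -0.02517148  1.14395959] [ 0.02908034 -0.01586763 -0.99945113] 451.0233358779041
[0.28103511 0.71683279 0.95899669] [ 0.27744157 -0.65438274 -0.7034269 ] 482.6827222844436
```

View pics/top1.png

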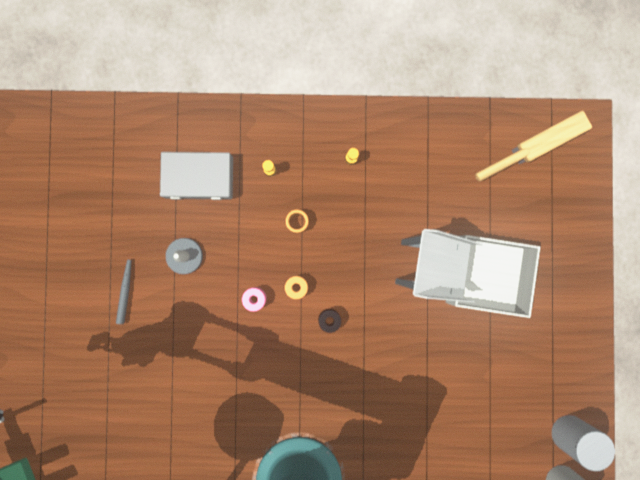

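View pics/side1.png

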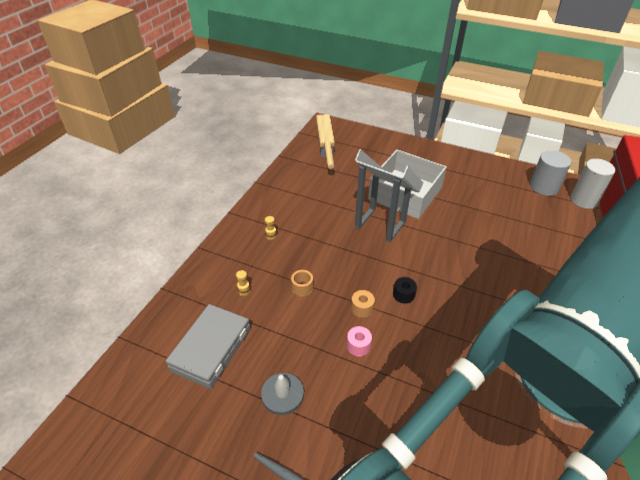

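The top view shows the wide ring at (297,221), narrow ring at (296,287), pink and black decoys at (254,300) and (330,320), the pin foot at (184,256), the chute at (445,265) and bin at (500,275). Plugs are at (269,168) and (352,156), the case at (196,175), and the drift pin at (125,290). The side view agrees.

Run:
```python
from h import *
for n in ('t1','s1'):
    c=dict(np.load(n+'.npz')); W=world(c); p=c['pixels']; hsv=cv2.cvtColor(p,cv2.COLOR_RGB2HSV)
    for nm,tp in (('wide',(297,221)),('narrow',(296,287))) if n=='t1' else (('wide',(302,283)),('narrow',(363,303))):
        u,v=tp; sl=(slice(v-18,v+18),slice(u-18,u+18)); w=W[sl]; m=(abs(w[...,2]-.04)<.005)
        pts=w[m]; (x,y),r=cv2.minEnclosingCircle(pts[:,:2].astype(np.float32)); print(n,nm,x.__round__(4),round(y,4),round(r,4),pts[:,2].mean(),len(pts))
    fu,fv=(184,256) if n=='t1' else (282,392)
    w=W[fv-35:fv+35,fu-35:fu+35]; 
    m=abs(w[...,2]-.015)<.005; pts=w[m]; (x,y),r=cv2.minEnclosingCircle(pts[:,:2].astype(np.float32)); print(n,'foot',x,y,r,len(pts))
    pts=w[(w[...,2]>.06)]; print('tip',pts.mean(0) if len(pts) else 0, pts[:,2].max() if len(pts) else 0)
    if n=='t1':
        w=W[215:330,395:560]; z=w[...,2]
        # chute plane
        roi=W[238:295,425:470].reshape(-1,3); roi=roi[(roi[:,2]>.09)&(roi[:,2]<.24)]
        A=np.c_[roi[:,:2],np.ones(len(roi))]; k=np.linalg.lstsq(A,roi[:,2],rcond=None)[0]
        res=abs(A@k-roi[:,2]); ok=res<.006; k=np.linalg.lstsq(A[ok],roi[ok,2],rcond=None)[0]; print('plane',k,np.hypot(*k[:2]),ok.mean())
        g=k[:2]/np.hypot(*k[:2]); ax=np.array([-g[1],g[0]])
        f=w[(z>-.005)&(z<.012)&(hsv[215:330,395:560,1]<60)]
        rim=w[(abs(z-.08)<.006)&(hsv[215:330,395:560,1]<60)]
        for nm,q in (('floor',f),('rim',rim)):
            print(nm,cv2.minAreaRect(q[:,:2].astype(np.float32)),len(q))
        sh=w[(z>.09)&(hsv[215:330,395:560,1]<60)]; print('across',ax,np.percentile(sh[:,:2]@ax,[0.5,50,99.5]),'along',np.percentile(sh[:,:2]@g,[.5,99.5]),sh[:,2].max())
        on=roi[abs(roi[:,2]-.18)<.006]; print('z180',on.mean(0), (on[:,:2]@ax).min(),(on[:,:2]@ax).max())
```

```text
t1 wide 0.6437 0.0119 0.0277 0.03953460630496663 177
t1 narrow 0.4808 0.0117 0.0279 0.03975303374469323 343
t1 foot 0.5551211833953857 0.29384419322013855 0.045429423451423645 846
tip [0.55551959 0.2068477  0.3572108 ] 1.1439595917867946
plane [0.14477344 0.98561052 0.39461519] 0.9961864545654231 0.9790149892933618
floor ((0.5246642231941223, -0.42256399989128113), (0.35734885931015015, 0.18861478567123413), 81.5159683227539) 3713
rim ((0.5242984890937805, -0.40141215920448303), (0.31549009680747986, 0.17014852166175842), 81.75198364257812) 544
across [-0.98938358  0.14532765] [-0.64432807 -0.57774297 -0.50958884] along [-0.31607759  0.05611673] 1.1439595917867946
z180 [ 0.5416053  -0.29896493  0.1801467 ] -0.6445221704218419 -0.5160820842106001
s1 wide 0.6443 0.0128 0.0297 0.039844559553053896 164
s1 narrow 0.4806 0.0135 0.029 0.04037634897139568 312
s1 foot 0.554853081703186 0.2947644591331482 0.04612115025520325 1086
tip [0.49646637 0.38520295 0.25417857] 0.9589966902446924
```

Emit:
play_rows([
  {"roll":1,"fingers":0},
  {"roll":1,"fingers":0},
  {"roll":1,"fingers":0},
  {"roll":1,"fingers":0},
  {"roll":1,"fingers":0},
  {"roll":1,"fingers":0},
  {"roll":1,"fingers":0},
  {"roll":1,"fingers":0},
  {"roll":1,"fingers":0},
  {"roll":1,"fingers":0},
  {"roll":1,"fingers":0},
  {"roll":1,"fingers":0},
  {"roll":1,"fingers":0},
  {"roll":1,"fingers":0},
  {"roll":1,"fingers":0},
  {"roll":1,"fingers":0},
  {"roll":1,"fingers":0},
  {"roll":1,"fingers":0},
  {"roll":0.9,"fingers":0},
  {"fingers":0},
], grip_force=60)

```text
validation failed for argument at $.ro...
```

```bash
cat > d.py <<'E'
import sys
from h import *
st=bot.read_state(); R=Rn.from_rotvec(st['tcp_rot']).as_matrix(); p=st['tool_pos']
print(st['time'],p,'q',st['q'].round(2),'w',st['width'],'F',st['wrist_force']); print(R.round(3))
if len(sys.argv)>1: print('units/0.04:',R.T@(np.array(list(map(float,sys.argv[1:4])))-p)/.04)
E
python3 d.py 0.481 0.0125 0.15
```

```text
0.1 [0.26058868 0.62196584 0.23007797] q [ 1.14  0.26  1.61  0.    1.27 -0.04] w 1.0018624794602238 F [ 0.6905234  -0.00382965 -0.27433928]
[[-0.922  0.386 -0.001]
 [ 0.386  0.922 -0.002]
 [ 0.    -0.002 -1.   ]]
units/0.04: [-10.97064218 -11.919382     2.02478248]
```

Emit:
play_rows([
  {"dx":0,"dy":0,"dz":0,"roll":1,"fingers":0},
  {"dx":0,"dy":0,"dz":0,"roll":1,"fingers":0},
  {"dx":0,"dy":0,"dz":0,"roll":1,"fingers":0},
  {"dx":0,"dy":0,"dz":0,"roll":1,"fingers":0},
  {"dx":0,"dy":0,"dz":0,"roll":1,"fingers":0},
  {"dx":0,"dy":0,"dz":0,"roll":1,"fingers":0},
  {"dx":0,"dy":0,"dz":0,"roll":1,"fingers":0},
  {"dx":0,"dy":0,"dz":0,"roll":1,"fingers":0},
  {"dx":0,"dy":0,"dz":0,"roll":1,"fingers":0},
  {"dx":0,"dy":0,"dz":0,"roll":1,"fingers":0},
  {"dx":0,"dy":0,"dz":0,"roll":1,"fingers":0},
  {"dx":0,"dy":0,"dz":0,"roll":1,"fingers":0},
  {"dx":0,"dy":0,"dz":0,"roll":1,"fingers":0},
  {"dx":0,"dy":0,"dz":0,"roll":1,"fingers":0},
  {"dx":0,"dy":0,"dz":0,"roll":1,"fingers":0},
  {"dx":0,"dy":0,"dz":0,"roll":1,"fingers":0},
  {"dx":0,"dy":0,"dz":0,"roll":1,"fingers":0},
  {"dx":0,"dy":0,"dz":0,"roll":1,"fingers":0},
  {"dx":0,"dy":0,"dz":0,"roll":0.9,"fingers":0},
], grip_force=60)

```text
time: 1.68
tool_pos: [0.2607, 0.6221, 0.2304]
tcp_rot: [2.38, 2.05, -0.002]
wrist_force: [0.3, -0.7, -0.1]
width: 1.0
```

```bash
python3 d.py 0.481 0.0125 0.15
```

```text
1.6833 [0.26068153 0.6221345  0.23044202] q [ 1.14  0.26  1.6  -0.    1.27  1.29] w 0.9998489762701283 F [ 0.25203436 -0.65738765 -0.07760032]
[[ 0.148  0.989 -0.001]
 [ 0.989 -0.148 -0.001]
 [-0.001 -0.    -1.   ]]
units/0.04: [-14.25255499   7.70842221   2.02750155]
```

Emit:
play_rows([
  {"dx":-0.79,"dy":0.428,"dz":0.11,"roll":0,"fingers":0},
  {"dx":-0.79,"dy":0.428,"dz":0.11,"roll":0,"fingers":0},
  {"dx":-0.79,"dy":0.428,"dz":0.11,"roll":0,"fingers":0},
  {"dx":-0.79,"dy":0.428,"dz":0.11,"roll":0,"fingers":0},
  {"dx":-0.79,"dy":0.428,"dz":0.11,"roll":0,"fingers":0},
  {"dx":-0.79,"dy":0.428,"dz":0.11,"roll":0,"fingers":0},
  {"dx":-0.79,"dy":0.428,"dz":0.11,"roll":0,"fingers":0},
  {"dx":-0.79,"dy":0.428,"dz":0.11,"roll":0,"fingers":0},
  {"dx":-0.79,"dy":0.428,"dz":0.11,"roll":0,"fingers":0},
  {"dx":-0.79,"dy":0.428,"dz":0.11,"roll":0,"fingers":0},
  {"dx":-0.79,"dy":0.428,"dz":0.11,"roll":0,"fingers":0},
  {"dx":-0.79,"dy":0.428,"dz":0.11,"roll":0,"fingers":0},
  {"dx":-0.79,"dy":0.428,"dz":0.11,"roll":0,"fingers":0},
  {"dx":-0.79,"dy":0.428,"dz":0.11,"roll":0,"fingers":0},
  {"dx":-0.79,"dy":0.428,"dz":0.11,"roll":0,"fingers":0},
  {"dx":-0.79,"dy":0.428,"dz":0.11,"roll":0,"fingers":0},
  {"dx":-0.79,"dy":0.428,"dz":0.11,"roll":0,"fingers":0},
  {"dx":-0.79,"dy":0.428,"dz":0.11,"roll":0,"fingers":0},
  {"dx":0,"dy":0,"dz":0,"roll":0,"fingers":0},
  {"dx":0,"dy":0,"dz":0,"roll":0,"fingers":0},
])

```text
time: 3.35
tool_pos: [0.4831, 0.0135, 0.1514]
tcp_rot: [-2.38, -2.048, 0.002]
wrist_force: [-0.8, -0.4, 1.0]
width: 1.002
```

```bash
python3 d.py 0.481 0.0125 0.006
python3 - <<'E'
from h import *
w=cam('wrist');save(w,'w1.png')
# project expected ring top centre, fisheye
for P in ([.481,.0125,.04],):
    p=w['R']@P+w['t']; th=np.arctan2(np.hypot(p[0],p[1]),p[2]); k=w['fx']*th/np.hypot(p[0],p[1]); print(w['cx']+k*p[0],w['cy']+k*p[1],w['fx'],w['cx'])
E
```

```text
3.35 [0.48306634 0.01351358 0.15137667] q [-0.02 -0.03  2.09  0.    1.09  0.13] w 1.0017525765780073 F [-0.7843567  -0.37360373  1.02631814]
[[ 0.149  0.989 -0.002]
 [ 0.989 -0.149  0.   ]
 [-0.    -0.002 -1.   ]]
units/0.04: [-0.03272501 -0.0412308   3.63449099]
315.10355053784696 238.615097512793 371.64829954431775 318.68242659887886
```

View pics/w1.png

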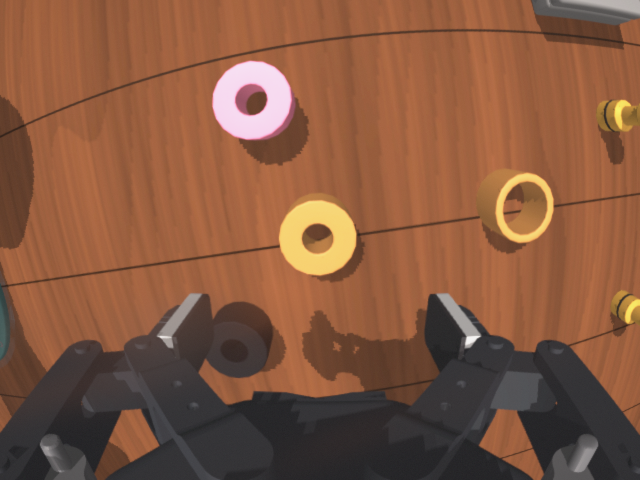

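The wrist view shows the narrow ring's top centred at about (318,237). I predicted (315,239), so the estimate is good to about 1 mm and I'm descending to grip.

Emit:
play_rows([
  {"dx":-0.03,"dy":-0.04,"dz":0.8,"roll":0,"fingers":0},
  {"dx":0,"dy":0,"dz":0.8,"roll":0,"fingers":0},
  {"dx":0,"dy":0,"dz":0.8,"roll":0,"fingers":0},
  {"dx":0,"dy":0,"dz":0.6,"roll":0,"fingers":0},
  {"dx":0,"dy":0,"dz":0.4,"roll":0,"fingers":0},
  {"dx":0,"dy":0,"dz":0.2,"roll":0,"fingers":0},
  {"dx":0,"dy":0,"dz":0,"roll":0,"fingers":0},
  {"dx":0,"dy":0,"dz":0,"roll":0,"fingers":0.6},
  {"dx":0,"dy":0,"dz":0,"roll":0,"fingers":0.6},
  {"dx":0,"dy":0,"dz":0,"roll":0,"fingers":0.6},
  {"dx":0,"dy":0,"dz":0,"roll":0,"fingers":0.6},
  {"dx":0,"dy":0,"dz":0,"roll":0,"fingers":0.6},
  {"dx":0,"dy":0,"dz":0,"roll":0,"fingers":0.6},
], grip_force=60)

```text
time: 4.48
tool_pos: [0.4829, 0.0146, 0.0102]
tcp_rot: [2.376, 2.053, 0.004]
wrist_force: [-2.1, 2.0, 4.6]
width: 0.637
```

```bash
python3 d.py
```

```text
4.4833 [0.48290901 0.01455246 0.01019515] q [-0.02  0.16  2.19  0.    0.79  0.12] w 0.6366111154041726 F [-2.09379023  2.04921567  4.55184948]
[[ 0.145  0.989  0.003]
 [ 0.989 -0.145  0.001]
 [ 0.001  0.003 -1.   ]]
```

Emit:
play_rows([
  {"dx":0,"dy":0,"dz":-0.4,"roll":0,"fingers":0.6},
  {"dx":0,"dy":0,"dz":-0.7,"roll":0,"fingers":0.6},
  {"dx":0,"dy":0,"dz":-0.9,"roll":0,"fingers":0.6},
  {"dx":0,"dy":0,"dz":-0.9,"roll":0,"fingers":0.6},
  {"dx":0,"dy":0,"dz":-0.9,"roll":0,"fingers":0.6},
  {"dx":0,"dy":0,"dz":-0.9,"roll":0,"fingers":0.6},
  {"dx":0,"dy":0,"dz":-0.9,"roll":0,"fingers":0.6},
  {"dx":0,"dy":0,"dz":-0.7,"roll":0,"fingers":0.6},
  {"dx":0,"dy":0,"dz":0,"roll":0,"fingers":0.6},
  {"dx":0,"dy":0,"dz":0,"roll":0,"fingers":0.6},
])

```text
time: 5.32
tool_pos: [0.4824, 0.0141, 0.2619]
tcp_rot: [2.375, 2.052, 0.005]
wrist_force: [-0.7, 0.5, -7.1]
width: 0.634
```

```bash
python3 d.py 0.542 -0.299 0.26
```

```text
5.3167 [0.48240192 0.0141202  0.26189596] q [-0.02 -0.13  1.96  0.    1.3   0.12] w 0.633915190047767 F [-0.67810873  0.53450279 -7.08668807]
[[ 0.145  0.989  0.005]
 [ 0.989 -0.145 -0.   ]
 [ 0.001  0.005 -1.   ]]
units/0.04: [-7.52912732  2.60943026  0.05458381]
```

Emit:
play_rows([
  {"dx":-0.3,"dy":0.1,"dz":-0.5,"roll":0,"fingers":0.6},
  {"dx":-0.7,"dy":0.25,"dz":-0.5,"roll":0,"fingers":0.6},
  {"dx":-0.8,"dy":0.29,"dz":0,"roll":0,"fingers":0.6},
  {"dx":-0.8,"dy":0.29,"dz":0,"roll":0,"fingers":0.6},
  {"dx":-0.8,"dy":0.28,"dz":0,"roll":0,"fingers":0.6},
  {"dx":-0.8,"dy":0.28,"dz":0,"roll":0,"fingers":0.6},
  {"dx":-0.8,"dy":0.28,"dz":0,"roll":0,"fingers":0.6},
  {"dx":-0.8,"dy":0.28,"dz":0,"roll":0,"fingers":0.6},
  {"dx":-0.8,"dy":0.28,"dz":0,"roll":0,"fingers":0.6},
  {"dx":-0.6,"dy":0.2,"dz":0,"roll":0,"fingers":0.6},
  {"dx":-0.33,"dy":0.08,"dz":0,"roll":0,"fingers":0.6},
  {"dx":0,"dy":0,"dz":0,"roll":0,"fingers":0.6},
  {"dx":0,"dy":0,"dz":0,"roll":0,"fingers":0.6},
])

```text
time: 6.4
tool_pos: [0.5397, -0.2985, 0.2964]
tcp_rot: [-2.374, -2.048, 0.002]
wrist_force: [0.4, 0.4, -6.9]
width: 0.64
```

```bash
python3 d.py 0.542 -0.299 0.235
python3 - <<'E'
from h import *
save(cam('wrist'),'w2.png')
E
```

```text
6.4 [ 0.53970869 -0.29847813  0.29643092] q [-0.55  0.13  1.65  0.    1.37 -0.4 ] w 0.6395660832021317 F [ 0.41624496  0.41314985 -6.89253691]
[[ 0.146  0.989 -0.005]
 [ 0.989 -0.146  0.004]
 [ 0.003 -0.006 -1.   ]]
units/0.04: [-0.00944598  0.06724317  1.53539542]
```

View pics/w2.png

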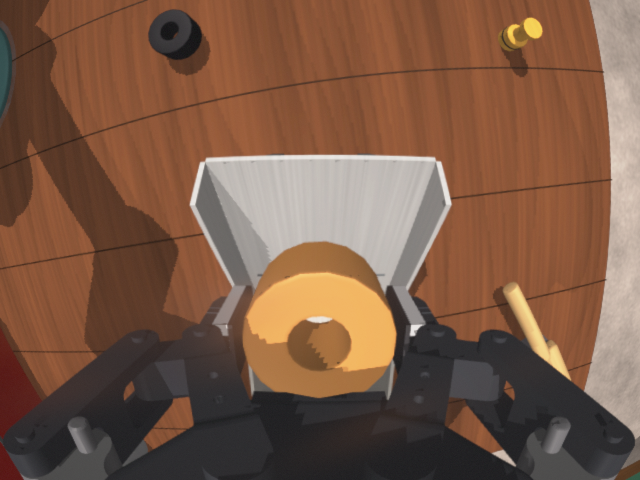

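The ring at (320,335) is centred in the chute, whose walls run from 200 to 445 px. I'll lower it and part the fingers only partway so they clear the walls.

Emit:
play_rows([
  {"dx":0,"dy":0.07,"dz":0.5,"roll":0,"fingers":0.6},
  {"dx":0,"dy":0,"dz":0.5,"roll":0,"fingers":0.6},
  {"dx":0,"dy":0,"dz":0.35,"roll":0,"fingers":0.6},
  {"dx":0,"dy":0,"dz":0.15,"roll":0,"fingers":0.6},
  {"dx":0,"dy":0,"dz":0,"roll":0,"fingers":0.6},
  {"dx":0,"dy":0,"dz":0,"roll":0,"fingers":0.2},
  {"dx":0,"dy":0,"dz":0,"roll":0,"fingers":0.15},
  {"dx":0,"dy":0,"dz":0,"roll":0,"fingers":0.15},
  {"dx":0,"dy":0,"dz":0,"roll":0,"fingers":0.15},
  {"dx":0,"dy":0,"dz":-0.5,"roll":0,"fingers":0.15},
  {"dx":0,"dy":0,"dz":-0.7,"roll":0,"fingers":0.15},
  {"dx":0,"dy":0,"dz":-0.5,"roll":0,"fingers":0.15},
  {"dx":0,"dy":0,"dz":0,"roll":0,"fingers":0},
  {"dx":0,"dy":0,"dz":0,"roll":0,"fingers":0},
])

```text
time: 7.62
tool_pos: [0.5453, -0.3003, 0.3116]
tcp_rot: [2.373, 2.05, 0.003]
wrist_force: [-0.4, 0.4, -1.4]
width: 1.003
```

```bash
python3 d.py 0.644 0.0125 0.15
python3 - <<'E'
from h import *
c=cam('top');save(c,'top2.png')
W=world(c); w=W[225:325,400:550]; s=cv2.cvtColor(c['pixels'],cv2.COLOR_RGB2HSV)[225:325,400:550]
m=(s[...,1]>100)&(s[...,0]>12)&(s[...,0]<28)&(s[...,2]>150)
print(m.sum(), np.median(w[m],0) if m.any() else '')
E
```

```text
7.6167 [ 0.54528777 -0.30034128  0.31155832] q [-0.54  0.12  1.62 -0.    1.39 -0.4 ] w 1.0029190724860788 F [-0.35201121  0.37686101 -1.36183321]
[[ 0.145  0.989  0.005]
 [ 0.989 -0.145 -0.003]
 [-0.002  0.006 -1.   ]]
units/0.04: [8.10637879 1.28314428 4.0264066 ]
5 [ 0.42000367 -0.6163046   0.00182369]
```

View pics/top2.png

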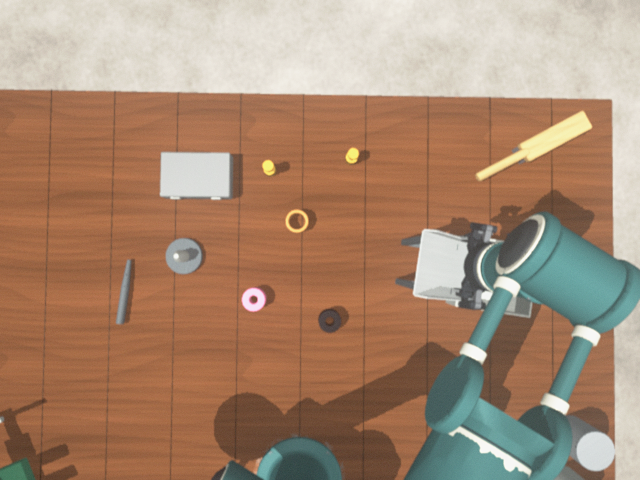

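The chute is empty and the arm hides the bin, so I'll check it once the arm has moved. Next is the wide ring.

Emit:
play_rows([
  {"dx":0.4,"dy":0.05,"dz":0,"roll":0,"fingers":0},
  {"dx":0.8,"dy":0.12,"dz":0,"roll":0,"fingers":0},
  {"dx":0.85,"dy":0.14,"dz":0,"roll":0,"fingers":0},
  {"dx":0.85,"dy":0.14,"dz":0,"roll":0,"fingers":0},
  {"dx":0.85,"dy":0.14,"dz":0.4,"roll":0,"fingers":0},
  {"dx":0.85,"dy":0.14,"dz":0.5,"roll":0,"fingers":0},
  {"dx":0.85,"dy":0.14,"dz":0.5,"roll":0,"fingers":0},
  {"dx":0.85,"dy":0.14,"dz":0.5,"roll":0,"fingers":0},
  {"dx":0.85,"dy":0.14,"dz":0.6,"roll":0,"fingers":0},
  {"dx":0.6,"dy":0.1,"dz":0.6,"roll":0,"fingers":0},
  {"dx":0.35,"dy":0.03,"dz":0.5,"roll":0,"fingers":0},
  {"dx":0,"dy":0,"dz":0.4,"roll":0,"fingers":0},
  {"dx":0,"dy":0,"dz":0,"roll":0,"fingers":0},
  {"dx":0,"dy":0,"dz":0,"roll":0,"fingers":0},
])

```text
time: 8.83
tool_pos: [0.6395, 0.0137, 0.1456]
tcp_rot: [-2.374, -2.053, 0.006]
wrist_force: [-0.2, 0.3, 0.4]
width: 0.999
```

```bash
python3 d.py 0.644 0.0125 0.008
python3 - <<'E'
from h import *
w=cam('wrist');c=cam('top')
p=w['R']@[.644,.0125,.04]+w['t']; th=np.arctan2(np.hypot(p[0],p[1]),p[2]); k=w['fx']*th/np.hypot(p[0],p[1]); print(w['cx']+k*p[0],w['cy']+k*p[1])
a=cv2.resize(w['pixels'],(400,300)); b=cv2.resize(c['pixels'][200:350,380:580],(400,300))
cv2.imwrite('pics/w3.png',np.hstack([a,b])[...,::-1])
E
```

```text
8.8333 [0.63951486 0.01368217 0.14562456] q [-0.02  0.27  1.77 -0.    1.12  0.13] w 0.9994217846550081 F [-0.17809963  0.3292089   0.37237946]
[[ 0.144  0.99  -0.005]
 [ 0.99  -0.144 -0.   ]
 [-0.001 -0.005 -1.   ]]
units/0.04: [-0.01000688  0.13313105  3.4399778 ]
324.9385560177894 239.4994268373978
```

View pics/w3.png

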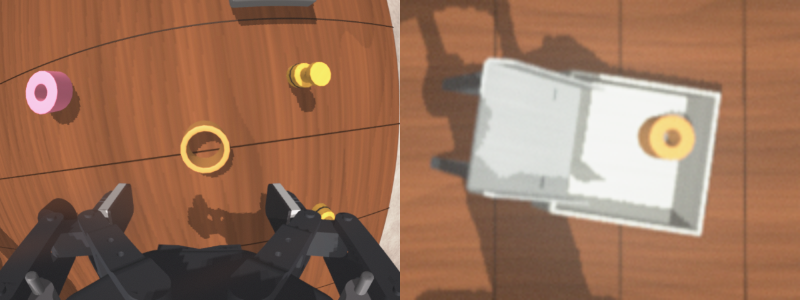

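The narrow ring lies flat in the bin, at (668,137) in the right half. The wide ring is at (328,238) at full scale against a prediction of (325,240), so I'm gripping it.

Emit:
play_rows([
  {"dx":0,"dy":0.13,"dz":0.7,"roll":0,"fingers":0},
  {"dx":0,"dy":0,"dz":0.8,"roll":0,"fingers":0},
  {"dx":0,"dy":0,"dz":0.8,"roll":0,"fingers":0},
  {"dx":0,"dy":0,"dz":0.6,"roll":0,"fingers":0},
  {"dx":0,"dy":0,"dz":0.35,"roll":0,"fingers":0},
  {"dx":0,"dy":0,"dz":0.15,"roll":0,"fingers":0},
  {"dx":0,"dy":0,"dz":0,"roll":0,"fingers":0},
  {"dx":0,"dy":0,"dz":0,"roll":0,"fingers":0.6},
  {"dx":0,"dy":0,"dz":0,"roll":0,"fingers":0.6},
  {"dx":0,"dy":0,"dz":0,"roll":0,"fingers":0.6},
  {"dx":0,"dy":0,"dz":0,"roll":0,"fingers":0.6},
  {"dx":0,"dy":0,"dz":0,"roll":0,"fingers":0.6},
  {"dx":0,"dy":0,"dz":0,"roll":0,"fingers":0.6},
], grip_force=50)

```text
time: 10.02
tool_pos: [0.6482, 0.0127, 0.0152]
tcp_rot: [2.375, 2.053, 0.004]
wrist_force: [-2.9, -0.6, 5.9]
width: 0.647
```

```bash
python3 d.py
```

```text
10.0167 [0.6481791  0.0127167  0.01524204] q [-0.02  0.42  1.83 -0.    0.89  0.13] w 0.6467664710853953 F [-2.89685039 -0.61250958  5.85535217]
[[ 0.145  0.989  0.003]
 [ 0.989 -0.145 -0.   ]
 [ 0.     0.003 -1.   ]]
```

Emit:
play_rows([
  {"dx":0,"dy":0,"dz":-0.4,"roll":0,"fingers":0.6},
  {"dx":0,"dy":0,"dz":-0.7,"roll":0,"fingers":0.6},
  {"dx":0,"dy":0,"dz":-0.8,"roll":0,"fingers":0.6},
  {"dx":0,"dy":0,"dz":-0.8,"roll":0,"fingers":0.6},
  {"dx":0,"dy":0,"dz":-0.7,"roll":0,"fingers":0.6},
  {"dx":0,"dy":0,"dz":-0.4,"roll":0,"fingers":0.6},
  {"dx":0,"dy":0,"dz":0,"roll":0,"fingers":0.6},
  {"dx":0,"dy":0,"dz":0,"roll":0,"fingers":0.6},
])

```text
time: 10.68
tool_pos: [0.6476, 0.0128, 0.1661]
tcp_rot: [2.375, 2.053, 0.004]
wrist_force: [-0.0, 0.2, -3.7]
width: 0.643
```

```bash
python3 d.py 0.555 0.294 0.16
```

```text
10.6833 [0.64760055 0.01275717 0.16605357] q [-0.02  0.26  1.74  0.    1.14  0.13] w 0.6427892055156637 F [-8.02007187e-05  1.56678144e-01 -3.74841831e+00]
[[ 0.145  0.989  0.004]
 [ 0.989 -0.145 -0.   ]
 [ 0.     0.004 -1.   ]]
units/0.04: [ 6.62124333 -3.31014102  0.14231109]
```

Emit:
play_rows([
  {"dx":0.3,"dy":-0.15,"dz":0,"roll":0,"fingers":0.6},
  {"dx":0.6,"dy":-0.3,"dz":0,"roll":0,"fingers":0.6},
  {"dx":0.75,"dy":-0.375,"dz":0,"roll":0,"fingers":0.6},
  {"dx":0.75,"dy":-0.375,"dz":0,"roll":0,"fingers":0.6},
  {"dx":0.75,"dy":-0.375,"dz":0,"roll":0,"fingers":0.6},
  {"dx":0.75,"dy":-0.375,"dz":0,"roll":0,"fingers":0.6},
  {"dx":0.75,"dy":-0.375,"dz":0,"roll":0,"fingers":0.6},
  {"dx":0.75,"dy":-0.375,"dz":0,"roll":0,"fingers":0.6},
  {"dx":0.6,"dy":-0.3,"dz":0,"roll":0,"fingers":0.6},
  {"dx":0.4,"dy":-0.2,"dz":0,"roll":0,"fingers":0.6},
  {"dx":0.22,"dy":-0.11,"dz":0,"roll":0,"fingers":0.6},
  {"dx":0,"dy":0,"dz":0,"roll":0,"fingers":0.6},
  {"dx":0,"dy":0,"dz":0,"roll":0,"fingers":0.6},
])

```text
time: 11.77
tool_pos: [0.5529, 0.2936, 0.1625]
tcp_rot: [-2.376, -2.056, 0.005]
wrist_force: [-0.1, 0.0, -3.8]
width: 0.642
```

```bash
python3 d.py 0.555 0.294 0.11
python3 - <<'E'
from h import *
w=cam('wrist');s=cam('side'); np.savez('w4.npz',**w)
def proj(P):
    p=w['R']@P+w['t']; th=np.arctan2(np.hypot(p[0],p[1]),p[2]); k=w['fx']*th/np.hypot(p[0],p[1]); return w['cx']+k*p[0],w['cy']+k*p[1]
print('tip',proj([.555,.294,.075]),'foot',proj([.555,.294,.015]))
st=bot.read_state();R=Rn.from_rotvec(st['tcp_rot']).as_matrix()
for h in (-.025,.015): print('ringctr',proj(st['tool_pos']+R@[0,0,h]))
cv2.imwrite('pics/w4.png',np.hstack([w['pixels'][180:480,140:520],s['pixels'][230:480,150:480][:, :, :].repeat(1,0)[:300] if 0 else cv2.resize(s['pixels'][260:460,160:440],(420,300))])[...,::-1])
E
```

```text
11.7667 [0.55290031 0.29355852 0.16251126] q [ 0.45  0.22  1.78 -0.    1.14  0.59] w 0.6419711397307101 F [-0.06383907  0.0091552  -3.8206667 ]
[[ 0.144  0.99  -0.002]
 [ 0.99  -0.144 -0.002]
 [-0.002 -0.002 -1.   ]]
units/0.04: [0.02143731 0.05314594 1.3126266 ]
tip (np.float64(320.8477787271997), np.float64(244.72708121027907)) foot (np.float64(320.5389010689392), np.float64(224.18362825962032))
ringctr (np.float64(319.7033646261939), np.float64(335.0382011041525))
ringctr (np.float64(319.526850750634), np.float64(291.72872293785605))
```

View pics/w4.png

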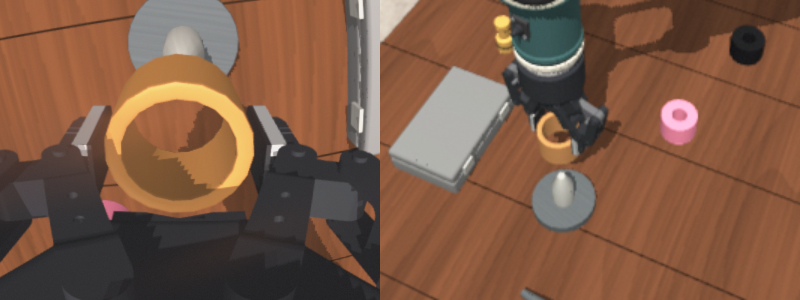

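Run:
```python
from h import *
w=dict(np.load('w4.npz')); st=bot.read_state();R=Rn.from_rotvec(st['tcp_rot']).as_matrix()
hsv=cv2.cvtColor(w['pixels'],cv2.COLOR_RGB2HSV)
m=((hsv[...,2]>225)&(hsv[...,1]>100)&(hsv[...,0]>12)&(hsv[...,0]<25)).astype(np.uint8); m[:250]=0; m[:,:230]=0; m[:,410:]=0
cs,hr=cv2.findContours(m,cv2.RETR_CCOMP,cv2.CHAIN_APPROX_NONE)
for c,h in zip(cs,hr[0]):
    if len(c)>100: print('outer' if h[3]<0 else 'inner',cv2.fitEllipse(c))
def proj(P):
    p=w['R']@P+w['t']; th=np.arctan2(np.hypot(p[0],p[1]),p[2]); k=w['fx']*th/np.hypot(p[0],p[1]); return w['cx']+k*p[0],w['cy']+k*p[1]
a=np.linspace(0,6.283,73)[:-1]
for h in (-.035,-.03,-.025,-.02,-.015):
  for ox in (0,.004):
    for r in (.028,.021):
      pts=np.array([proj(st['tool_pos']+R@[ox+r*np.cos(t),r*np.sin(t),h]) for t in a],np.float32); print(h,ox,r,[np.round(v,1) for v in cv2.fitEllipse(pts)[:2]])
d=w['depth']; print(d[260:270,315:325].mean() if d is not None else '')
```

```text
outer ((321.4447021484375, 321.84051513671875), (109.79034423828125, 135.37599182128906), 100.10641479492188)
-0.035 0 0.028 [array([319.7, 341.5]), array([140.1, 165.4])]
-0.035 0 0.021 [array([319.7, 345. ]), array([105. , 124.7])]
-0.035 0.004 0.028 [array([319.8, 331.3]), array([144.6, 167.6])]
-0.035 0.004 0.021 [array([319.8, 334.9]), array([108.4, 126.4])]
-0.03 0 0.028 [array([319.7, 334.6]), array([137. , 159.7])]
-0.03 0 0.021 [array([319.7, 337.9]), array([102.8, 120.4])]
-0.03 0.004 0.028 [array([319.7, 324.7]), array([141.1, 161.8])]
-0.03 0.004 0.021 [array([319.8, 327.9]), array([105.9, 121.9])]
-0.025 0 0.028 [array([319.7, 328.2]), array([134. , 154.5])]
-0.025 0 0.021 [array([319.7, 331.2]), array([100.5, 116.4])]
-0.025 0.004 0.028 [array([319.7, 318.5]), array([137.8, 156.3])]
-0.025 0.004 0.021 [array([319.7, 321.5]), array([103.4, 117.8])]
-0.02 0 0.028 [array([319.7, 322.1]), array([131. , 149.5])]
-0.02 0 0.021 [array([319.7, 324.9]), array([ 98.3, 112.6])]
-0.02 0.004 0.028 [array([319.7, 312.7]), array([134.4, 151.1])]
-0.02 0.004 0.021 [array([319.7, 315.4]), array([100.9, 113.9])]
-0.015 0 0.028 [array([319.6, 316.4]), array([128. , 144.8])]
-0.015 0 0.021 [array([319.6, 318.9]), array([ 96.1, 109. ])]
-0.015 0.004 0.028 [array([319.7, 307.2]), array([131.2, 146.3])]
-0.015 0.004 0.021 [array([319.7, 309.7]), array([ 98.5, 110.2])]
0.12482908
```

Emit:
play_rows([
  {"dx":0.02,"dy":0.05,"dz":0.3,"roll":0,"fingers":0.6},
  {"dx":0,"dy":0,"dz":0.5,"roll":0,"fingers":0.6},
  {"dx":0,"dy":0,"dz":0.4,"roll":0,"fingers":0.6},
  {"dx":0,"dy":0,"dz":0.3,"roll":0,"fingers":0.6},
  {"dx":0,"dy":0,"dz":0.3,"roll":0,"fingers":0.6},
  {"dx":0,"dy":0,"dz":0.25,"roll":0,"fingers":0.6},
  {"dx":0,"dy":0,"dz":0.2,"roll":0,"fingers":0.6},
  {"dx":0,"dy":0,"dz":0,"roll":0,"fingers":0.6},
  {"dx":0,"dy":0,"dz":0,"roll":0,"fingers":0.6},
])

```text
time: 12.62
tool_pos: [0.556, 0.2943, 0.0739]
tcp_rot: [-2.377, -2.054, 0.001]
wrist_force: [0.5, 0.3, -3.4]
width: 0.643
```

```bash
python3 d.py 0.555 0.294 0.032
python3 - <<'E'
from h import *
w=cam('wrist');s=cam('side')
cv2.imwrite('pics/w5.png',np.hstack([w['pixels'][180:480,140:520],cv2.resize(s['pixels'][310:450,186:382],(420,300))])[...,::-1])
E
```

```text
12.6167 [0.55600453 0.29427087 0.07385046] q [ 0.45  0.32  1.85 -0.    0.98  0.59] w 0.6434042106577199 F [ 0.47522265  0.26649227 -3.41245829]
[[ 0.145  0.989 -0.001]
 [ 0.989 -0.145 -0.   ]
 [-0.    -0.001 -1.   ]]
units/0.04: [-0.00987731 -0.02320949  1.04628079]
```

View pics/w5.png

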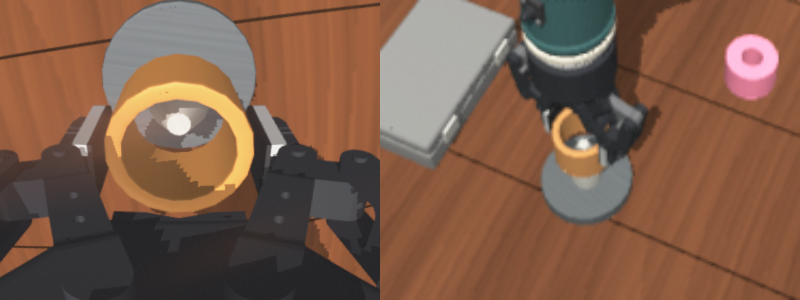

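The pin tip, at (180,124) in the left half, is inside the bore, and the force reads weight only. Next I lower it the rest of the way while still gripping.

Emit:
play_rows([
  {"dx":0,"dy":-0.02,"dz":0.15,"roll":0,"fingers":0.6},
  {"dx":0,"dy":0,"dz":0.15,"roll":0,"fingers":0.6},
  {"dx":0,"dy":0,"dz":0.15,"roll":0,"fingers":0.6},
  {"dx":0,"dy":0,"dz":0.15,"roll":0,"fingers":0.6},
  {"dx":0,"dy":0,"dz":0.15,"roll":0,"fingers":0.6},
  {"dx":0,"dy":0,"dz":0.15,"roll":0,"fingers":0.6},
  {"dx":0,"dy":0,"dz":0.06,"roll":0,"fingers":0.6},
  {"dx":0,"dy":0,"dz":0,"roll":0,"fingers":0.6},
  {"dx":0,"dy":0,"dz":0,"roll":0,"fingers":0.6},
])

```text
time: 13.47
tool_pos: [0.5552, 0.2945, 0.0355]
tcp_rot: [-2.377, -2.054, 0.001]
wrist_force: [-0.1, 0.0, -4.1]
width: 0.643
```

Still hanging free, so I'm easing it down to contact.

Emit:
play_rows([
  {"dx":0,"dy":0,"dz":0.05,"roll":0,"fingers":0.6},
  {"dx":0,"dy":0,"dz":0.05,"roll":0,"fingers":0.6},
  {"dx":0,"dy":0,"dz":0,"roll":0,"fingers":0.6},
])

```text
time: 13.72
tool_pos: [0.5553, 0.2945, 0.0317]
tcp_rot: [2.377, 2.054, -0.0]
wrist_force: [-0.3, 0.5, -3.4]
width: 0.646
```

Emit:
play_rows([
  {"dx":0,"dy":0,"dz":0.05,"roll":0,"fingers":0.6},
  {"dx":0,"dy":0,"dz":0,"roll":0,"fingers":0.6},
  {"dx":0,"dy":0,"dz":0,"roll":0,"fingers":0.6},
])

```text
time: 13.97
tool_pos: [0.5557, 0.2947, 0.0303]
tcp_rot: [2.377, 2.054, 0.001]
wrist_force: [-0.6, 0.5, -0.6]
width: 0.642
```

The weight has come off the wrist, so the ring is seated. Releasing and backing off upwards.

Emit:
play_rows([
  {"dx":0,"dy":0,"dz":0,"roll":0,"fingers":0.2},
  {"dx":0,"dy":0,"dz":0,"roll":0,"fingers":0},
  {"dx":0,"dy":0,"dz":0,"roll":0,"fingers":0},
  {"dx":0,"dy":0,"dz":0,"roll":0,"fingers":0},
  {"dx":0,"dy":0,"dz":-0.3,"roll":0,"fingers":0},
  {"dx":0,"dy":0,"dz":-0.6,"roll":0,"fingers":0},
  {"dx":0,"dy":0,"dz":-0.8,"roll":0,"fingers":0},
  {"dx":0,"dy":0,"dz":-0.8,"roll":0,"fingers":0},
  {"dx":0,"dy":0,"dz":-0.8,"roll":0,"fingers":0},
  {"dx":-0.5,"dy":-0.6,"dz":-0.8,"roll":0,"fingers":0},
  {"dx":-0.6,"dy":-0.7,"dz":0,"roll":0,"fingers":0},
  {"dx":-0.6,"dy":-0.7,"dz":0,"roll":0,"fingers":0},
  {"dx":0,"dy":0,"dz":0,"roll":0,"fingers":0},
  {"dx":0,"dy":0,"dz":0,"roll":0,"fingers":0},
])

```text
time: 15.13
tool_pos: [0.4663, 0.239, 0.1922]
tcp_rot: [2.377, 2.054, 0.0]
wrist_force: [0.1, 0.2, 0.3]
width: 0.997
```

```bash
python3 d.py
python3 - <<'E'
from h import *
c=cam('top');s=cam('side')
for n,k,(u,v) in (('top',c,(184,256)),('side',s,(282,385))):
    w=world(k)[v-35:v+35,u-35:u+35]; r=np.hypot(w[...,0]-.555,w[...,1]-.294); m=(abs(w[...,2]-.055)<.008)&(r>.017)&(r<.045); p=w[m]
    if m.sum()>20: print(n,m.sum(),cv2.minEnclosingCircle(p[:,:2].astype(np.float32)),'ztop',np.percentile(p[:,2],[10,50,90]))
w=world(c)[235:310,465:535]; h=cv2.cvtColor(c['pixels'],cv2.COLOR_RGB2HSV)[235:310,465:535]; m=(h[...,1]>90)&(h[...,2]>150)
print('narrow',m.sum(),np.median(w[m],0))
cv2.imwrite('pics/end.png',np.hstack([cv2.resize(c['pixels'][130:360,80:560],(500,240)),cv2.resize(s['pixels'][330:430,220:345],(300,240))])[...,::-1])
E
```

```text
15.1333 [0.4662743  0.23895745 0.19222551] q [0.43 0.01 1.97 0.   1.17 0.57] w 0.9966372649738408 F [0.09233067 0.15838717 0.27187795]
[[ 0.145  0.989  0.   ]
 [ 0.989 -0.145  0.   ]
 [ 0.     0.    -1.   ]]
top 174 ((0.5543591380119324, 0.2927037179470062), 0.028238864615559578) ztop [0.05016645 0.05403248 0.05689828]
side 310 ((0.5552549362182617, 0.2942325472831726), 0.028699129819869995) ztop [0.04992673 0.05493061 0.05746237]
narrow 610 [ 0.53827362 -0.53165738  0.04125617]
```

View pics/end.png

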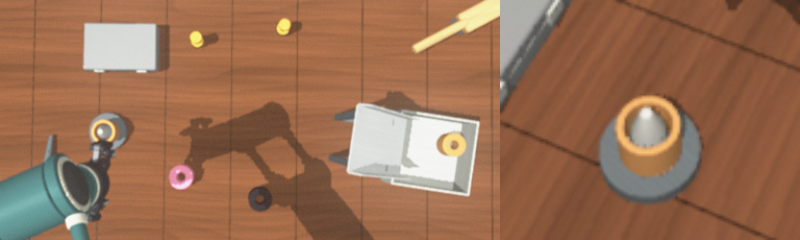

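The ring sits flat round the pin, with its top at 55 mm and within 2 mm of the axis. The narrow ring lies in the bin, and plugs and case are unmoved. Handing in.

```bash
python3 -c "
from workcell import bot
print(bot.finish_job())"
```

```text
the job is handed in; nothing more can be done
None
```

Both bushings are where the task wanted them, and I handed the job in at about 15 s. The hand-in gave no verdict, so this rests on my own last checks.

- **Wide bushing:** I lowered it over the pin in the grip until its weight came off the wrist, then released it. Both cameras put its top at 54–55 mm (55 mm expected when seated). Its centre measured within about 2 mm of the pin axis.
- **Narrow bushing:** I let it go above the chute and it slid into the bin. It lies flat there, about 59 mm from the bin centre towards the far wall (the limit is 85 mm).
- **Bystanders:** The plugs and gauge case look unmoved in the last top view. The arm partly hid the drift pin in that view, but it was in place in the earlier one and I never worked near it.
- **Robot:** It ended clear of everything, with the wrist force near zero.
- **Disagreements:** The wrist camera placed things about 1–2 mm off my estimates, within its calibration error. The wide bushing was gripped about 6 mm lower in the fingers than planned. One early move call was refused because its rows left out some fields, and nothing moved.

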